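Close the display flask to its click

ROBOT

A 6-joint arm with a two-finger parallel gripper is mounted at the origin on the work surface. World frame = base frame: x ahead of the robot, y to its left, z up, the work surface at z = 0. Lengths are in mm, angles in rad, forces in N, time in s.
With the tool pointing down it reaches from about 275 to 750 mm from the base axis. Payload 10.2 kg.
Tool frame: the origin (TCP) lies at the centre of the arm's flange, where the gripper is bolted on; the fingertips stand 173 mm ahead of it and the grasp point (between the pads) lies 155 mm ahead of it; z points along the fingers, y is the line along which they close (so a half turn about z gives the same grasp; the last joint's range is limited). The gripper opens to 85 mm and grips with 20 to 120 N. Pads are 22 mm wide; open, the fingers measure 114 mm over their backs; the gripper's body (76 mm by 85 mm) begins 54 mm behind the grasp point. The pads swing forward as they close: fully open they stand 13 mm farther back than shut.
Start: joints at [1.091, 0.313, 1.498, -0, 1.331, -0.223], TCP at [133.356, 507.788, 404.694] pointing down, gripper open.
Joint ranges: [-2.94, 2.94], [-0.97, 2.17], [0.19, 2.56], [-1.23, 4.37], [0.02, 3.11], [-2.88, 2.88]. Speed limits (rad/s): [2.39, 2.39, 3.01, 3.14, 3.14, 3.14].

INTERFACE

Orientations are given as a unit quaternion [w, x, y, z].
In Python, from rig import ctrl gives the robot as it stands.
- The arm moves only by the tool nudge_tcp, called as name(argument=value, ...), one argument or row to a line, values as JSON. Schema: {"type":"object","properties":{"offsets":{"type":"array","items":{"type":"array","items":{"type":"array","items":{"type":"number"},"minItems":6,"maxItems":6},"minItems":1,"maxItems":8},"minItems":1,"maxItems":1},"jaw":{"type":"number"},"squeeze":{"type":"number"},"only":{"type":"string"},"quiet":{"type":"boolean"},"lines":{"type":"string"}},"required":["offsets"],"additionalProperties":false}. offsets is a list that holds a single list of rows (three levels of brackets), with 1 to 8 rows, each of 6 numbers: dx, dy, dz in units of 50 mm, then a rotation vector rx, ry, rz in units of 0.2 rad; each row is the pose to reach, as a shift and turn from the pose commanded when the call began, along the tool's axes at that moment; what a row does not reach only later rows make up. A row lasts 1/10 s, in which the tool goes at most 50 mm and 0.15 rad, less where a joint would pass 70% of its speed; a pose out of reach is approached as far as the arm can. jaw is the opening from 0.0 (shut) to 1.0 (fully open), set as the call begins (left out keeps the last). The fingers move at their own pace and stop on an object; squeeze is the grip in N (left out, the last holds). Time passes only in rows, so rows that do not move let the fingers close. The tool returns the time, the measured TCP pose, the force, the opening and the grip force at its end. only (a regular expression) keeps the lines of the reply that match it, lines (a string "A,B") keeps lines A to B, and quiet returns only ok. Input that does not fit is refused with a message, and nothing moves.
- ctrl.sense(): the state, without advancing time (a new reading comes with each control period).
- ctrl.capture(name): name is "side" or "top" or "wrist"; returns the picture (400x640x3 uint8, red, green, blue); there is no depth.
- ctrl.calibration(name): a dict with "fx", "fy", "cx", "cy" (pixels), "position" and "attitude" of the camera in the world. Camera axes: x right, y down, z forward; pixel columns grow to the right and rows downward; lengths in mm; the calibration is good to about 2 mm. A picture is of the moment at which its call begins: read the wrist's pose just before it. calibration takes no time and is no camera call; for the wrist camera it gives the pose at the moment of the call.
- ctrl.finish_job(): hands the job in; it is judged then, once.
The state is a dict: "time_s": time; "joints": joint angles; "dq": joint speeds; "tau": joint torques, N m; "eef_pos": TCP position; "ee_rot": TCP orientation; "force": force on the tool from outside, world axes, zero at the start; "wrist_torque": the same for the moment, N m; "grip_width": opening from 0.0 (shut) to 1.0 (fully open); "grip_force": force on a finger pad.
Only numpy, scipy, OpenCV 4.12 (cv2) and the standard library are available. Lean on these libraries where they do the work, as an engineer would, in place of code of your own. Each camera call takes 0.05 s, during which the arm holds its last target. There are 200 camera calls.

TASK

The cap of the teal flask on the gift-shop counter has been left loose. Turn it clockwise, seen from above, until it is fully screwed down and its torque-limiting ratchet slips over by at least one click, then let go; more clicks do no harm. Do not touch the coral flask.

Things in the scene. Friction and masses are not known exactly. Their poses are not given: they have to be found in the camera images.
- teal_cap (a point): Grip point on the teal (blue-green) flask's cap: on its vertical axis, 12 mm below its top, 178 mm above the counter; z up, turns with the cap. The cap is a round ribbed black cylinder, 48 mm across, 36 mm tall, with a white radial line on top; it turns about this axis without rising or sinking. Grip it across at any yaw, 10 to 20 N. The flask is fixed to the counter.
- teal_thread (a joint): Screwing angle of the teal cap in rad, growing clockwise seen from above. 1.2 is fully screwed down, a hard stop; it starts 0.3 to 0.7 rad short of that. Turning takes about 0.1 N m; it stays where it is left.
- teal_click (a joint): Slip of the teal cap's shell over its ratchet in rad, clockwise seen from above; 0 at the start and while the thread still turns. At the thread's stop about 0.2 N m makes it slip: 16 clicks a turn, one click is 0.39 rad. Well before half a click it springs back when let go; well past, it snaps on to the next rest (0.39, 0.79, ..., within 0.04). Total turn of the cap = teal_thread + teal_click.
- coral_flask: The other flask, coral (orange-red), already closed, not to be touched. Origin: centre of its underside, on the counter; z up. Both flasks: upright, 190 mm tall with cap, 72 mm across up to 132 mm, tapering to the cap's foot at 154 mm, fixed on a wooden disc 104 mm across, 12 mm high; axes at least 180 mm apart.

How it is judged (in metres and radians):
On the way, in this order (a step that is already met when the one before it is completed fails the run):
1. the teal cap is fully screwed down (value of joint teal_thread above 1.04 rad).
2. the teal cap's ratchet has slipped over by a click (value of joint teal_click above 0.3 rad), for 0.2 s.
At the end, for the whole second after the job is handed in: The teal cap is within 0.16 rad (9 degrees) of its thread's stop at 1.2 rad, its ratchet has slipped by at least one click (teal_click over 0.3 rad, any number of clicks), and the cap is at rest (value of joint teal_thread above 1.04 rad and value of joint teal_click above 0.3 rad and velocity of joint teal_click between -0.1 and 0.1 rad/s); the robot touches nothing.
It fails at once if the robot touches the coral flask (over 0.5 N) (contact force between coral_flask and the arm above 0.5 N or contact force between coral_flask and the fingers above 0.5 N).
It also fails if it takes over 32 s, if anything falls off the work surface, if the arm or the gripper's body presses on something with over 40 N, if the wrist force passes 120 N, or if a joint passes its speed limit or range.

## Working session

There is one attempt and no reset: what is moved stays moved. The work goes in short steps, Python scripts to look and compute and a tool call to move; the robot and the scene stay as the last step left them, time stands still between calls to the robot, and variables do not carry over. Pictures are saved under pics/ and viewed, at most 10 in all, crops included, and the job is handed in when it is done.

```bash
ls; mkdir -p pics; python3 - <<'E'
from rig import ctrl
import cv2
s=ctrl.sense();print(s)
ims=[]
for n in("top","side"):
    c=ctrl.calibration(n);print(n,c)
    im=ctrl.capture(n)[:,:,::-1];cv2.imwrite(f"pics/{n}0.png",im)
print(ctrl.calibration("wrist"))
cv2.imwrite("pics/wrist0.png",ctrl.capture("wrist")[:,:,::-1])
E
```

```text
pics
rig.py
{'time_s': 0.0, 'joints': array([ 1.09056254e+00,  3.13451303e-01,  1.49847141e+00,  2.90183384e-05,
        1.33102720e+00, -2.23400227e-01]), 'dq': array([-2.38610971e-05,  7.68774669e-04, -1.49009308e-03, -1.43755415e-03,
        1.30791094e-03,  7.53923943e-04]), 'tau': array([ 5.47138607e-04, -4.12264681e+01, -2.59743834e+01, -1.08923732e-04,
        4.18353666e-03,  4.20682591e-05]), 'eef_pos': array([133.34757967, 507.73457983, 404.1213415 ]), 'ee_rot': array([-2.47086468e-04,  1.28067516e-01,  9.91765220e-01, -6.32204328e-04]), 'force': array([ 0.63507373,  0.16894933, -0.55262536]), 'wrist_torque': array([ 0.00408933, -0.02939012,  0.015188  ]), 'grip_force': 0.0, 'grip_width': 0.9998566661562774}
top {'fx': 389.47079020069606, 'fy': 389.47079020069606, 'cx': 329.12677994073834, 'cy': 203.2095702396031, 'position': array([480.75015879,  -3.52372597, 862.46292319]), 'attitude': array([-0.04860879,  0.7068148 , -0.70513211,  0.02896092])}
side {'fx': 419.34309111172337, 'fy': 419.34309111172337, 'cx': 313.2153123885099, 'cy': 196.18912462603197, 'position': array([ 397.94081484, -536.56046948,  706.50817019]), 'attitude': array([-0.3708903 ,  0.91731427, -0.13444451,  0.05384779])}
{'fx': 285.7414810950943, 'fy': 285.7414810950943, 'cx': 317.0715343490466, 'cy': 197.04481135055977, 'position': array([ 55.54148398, 527.7825466 , 373.47457869]), 'attitude': array([0.12600567, 0.7815508 , 0.60330558, 0.09655723])}
```

View pics/top0.png

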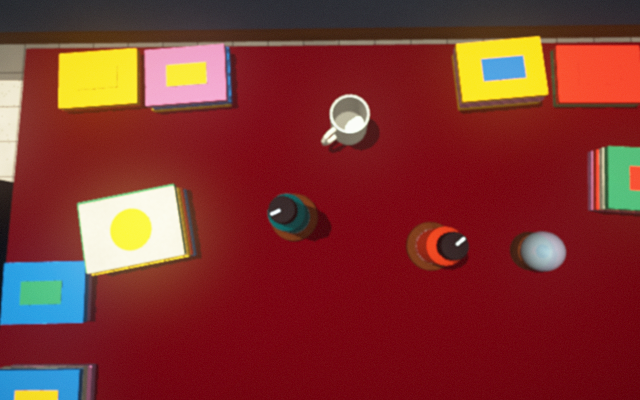

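View pics/side0.png

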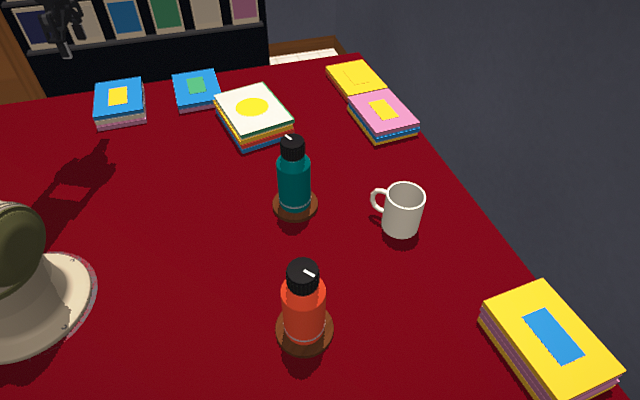

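View pics/wrist0.png

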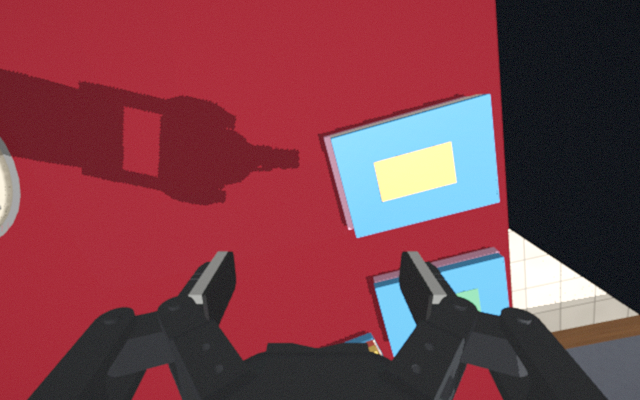

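Top view: teal cap at about (284,208), white line pointing left; coral cap at about (455,246). Side view: teal cap top at about (292,140). The wrist camera sees neither flask yet.

```bash
cat > h.py <<'E'
import numpy as np
from scipy.spatial.transform import Rotation as R
def rot(q): return R.from_quat(np.roll(q,-1))
def ray(c,u,v):
    d=rot(c["attitude"]).apply([(u-c["cx"])/c["fx"],(v-c["cy"])/c["fy"],1]); return c["position"],d/np.linalg.norm(d)
def tri(rs):
    A=[np.eye(3)-np.outer(d,d) for p,d in rs]; b=[a@p for a,(p,d) in zip(A,rs)]
    x=np.linalg.solve(sum(A),sum(b)); return x,[np.linalg.norm(a@(x-p)) for a,(p,d) in zip(A,rs)]
def proj(c,X):
    p=rot(c["attitude"]).inv().apply(np.asarray(X,float)-c["position"]); return np.stack([p[...,0]/p[...,2]*c["fx"]+c["cx"],p[...,1]/p[...,2]*c["fy"]+c["cy"]],-1)
E
python3 - <<'E'
from rig import ctrl
from h import *
import cv2
T,S=ctrl.calibration("top"),ctrl.calibration("side")
for nm,a,b in(("teal",(284,207),(292,140)),("coral",(455,245),(303,268))): print(nm,tri([ray(T,*a),ray(S,*b)]))
x,_=tri([ray(T,284,207),ray(S,292,140)])
t=np.linspace(0,6.28,60);out=[]
for n,c in(("top",T),("side",S)):
    im=cv2.imread(f"pics/{n}0.png");u,v=proj(c,x).astype(int)
    k=6;cr=cv2.resize(im[v-30:v+30,u-30:u+30],None,fx=k,fy=k,interpolation=cv2.INTER_CUBIC)
    cr=cv2.convertScaleAbs(cr,alpha=2,beta=20)
    for z in(x[2],x[2]-36):
        P=np.stack([x[0]+24*np.cos(t),x[1]+24*np.sin(t),0*t+z],-1)
        q=((proj(c,P)-[u-30,v-30]+.5)*k).astype(int);cv2.polylines(cr,[q],True,(0,255,255),1)
    out.append(cr)
cv2.imwrite("pics/crop.png",np.hstack(out))
E
```

```text
teal (array([545.22540291,  93.40839994, 196.1020796 ]), [np.float64(2.3296642241786607), np.float64(2.3296642241785204)])
coral (array([ 483.35205144, -197.82432768,  194.9956952 ]), [np.float64(0.09574912658224102), np.float64(0.095749126582155)])
```

View pics/crop.png

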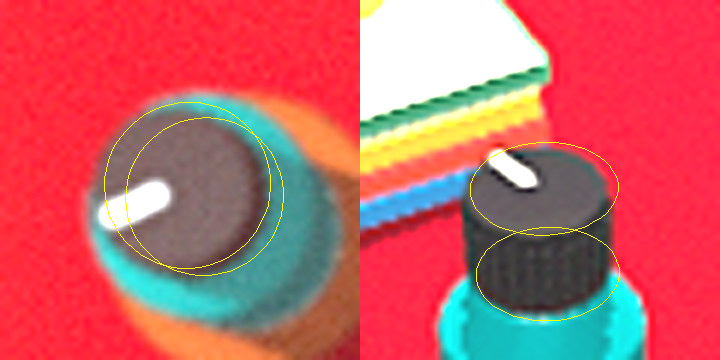

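The crop shows the fitted rings are off by about 2.5 px (top) and 1 px (side). The cap face centres are nearer (281.7,207.7) in top and (290.9,140.4) in side.

```bash
python3 - <<'E'
from rig import ctrl
from h import *
T,S=ctrl.calibration("top"),ctrl.calibration("side")
x,e=tri([ray(T,281.7,207.7),ray(S,290.9,140.4)]);print(x,e)
s=ctrl.sense();r=rot(s["ee_rot"]);print(r.as_matrix().round(3))
W=ctrl.calibration("wrist");rw=rot(W["attitude"])
print("cam in tool",r.inv().apply(W["position"]-s["eef_pos"]),"fwd",(r.inv()*rw).apply([0,0,1]))
print("tool delta to 150 above final",r.inv().apply(x-s["eef_pos"]))
E
```

```text
[544.23787982  98.03722855 191.85845072] [np.float64(2.5179577881671475), np.float64(2.5179577881671893)]
[[-0.967  0.254 -0.   ]
 [ 0.254  0.967 -0.001]
 [ 0.    -0.001 -1.   ]]
cam in tool [80.32608486 -0.34927868 30.73358303] fwd [-3.13707528e-01  2.47577934e-04  9.49519629e-01]
tool delta to 150 above final [-501.52825666 -291.71709989  212.59234759]
```
Height 191.9 vs 190, fine. Ray miss 2.5mm each = 5mm between? Calibration 2mm each. Refine with wrist.

The rows are not in the units I measure in: shifts go in units of 50 mm and turns go in units of 0.2 rad. I convert before sending: -58 mm is -1.16, -12 mm is -0.24.

nudge_tcp(
  offsets=[
    [[-0.4, -0.24, 0, 0, 0, 0], [-1.2, -0.7, 0, 0, 0, 0], [-2, -1.16, 0, 0, 0, 0], [-2.8, -1.62, 0, 0, 0, 0], [-3.6, -2.1, 0, 0, 0, 0], [-4.4, -2.56, 0, 0, 0, 0], [-5.2, -3.02, 0, 0, 0, 0], [-6, -3.48, 0, 0, 0, 0]],
  ],
  jaw=1.0,
)

```text
time_s: 0.95
eef_pos: [380.3, 261.7, 404.7]
ee_rot: [0.0, 0.128, 0.992, 0.0]
force: [0.6, 1.4, -0.5]
grip_width: 1.001
grip_force: 0.0
```

nudge_tcp(
  offsets=[
    [[-0.8, -0.46, 0, 0, 0, 0], [-1.6, -0.92, 0, 0, 0, 0], [-2.4, -1.4, 0, 0, 0, 0], [-3.2, -1.86, 0, 0, 0, 0], [-3.8, -2.2, 0, 0, 0, 0], [-4.02, -2.36, 0, 0, 0, 0], [-4.02, -2.36, 0, 0, 0, 0], [-4.02, -2.36, 0, 0, 0, 0]],
  ],
)

```text
time_s: 1.75
eef_pos: [543.1, 98.9, 404.6]
ee_rot: [-0.0, 0.128, 0.992, 0.0]
force: [0.1, 0.4, 0.1]
grip_width: 1.002
grip_force: 0.0
```

```bash
python3 - <<'E'
from rig import ctrl
import numpy as np,cv2,pickle
s=ctrl.sense();W=ctrl.calibration("wrist");im=ctrl.capture("wrist")[:,:,::-1]
cv2.imwrite("pics/w1.png",im);pickle.dump((s,W),open("w1.pkl","wb"));print(s["joints"].round(3),s["time_s"])
E
```

```text
[-0.032  0.373  1.415  0.     1.355 -1.347] 1.75
```

View pics/w1.png

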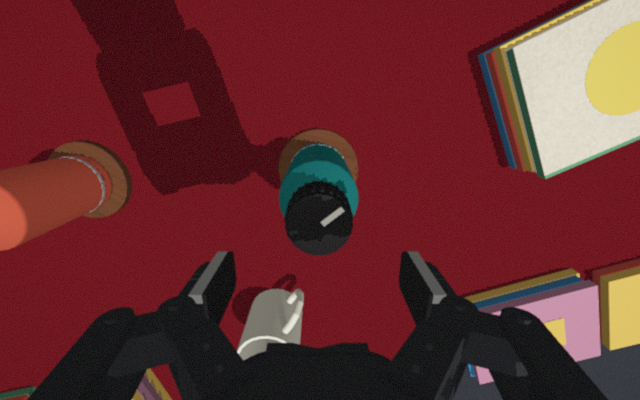

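Wrist view: teal cap face is centred at about (320,223) between the fingers, with the white line from (323,225) to (343,210). The coral flask is well off to the left.

```bash
python3 - <<'E'
from rig import ctrl
from h import *
import pickle
s,W=pickle.load(open("w1.pkl","rb"))
T,S=ctrl.calibration("top"),ctrl.calibration("side")
a,b,w=ray(T,281.7,207.7),ray(S,290.9,140.4),ray(W,320,223)
for rs in([a,b,w],[a,w],[b,w]):
    x,e=tri(rs);print(x.round(1),np.round(e,1),"tool:",rot(s["ee_rot"]).inv().apply(x-s["eef_pos"]).round(1))
p,d=w;print("wrist ray at z190",p+d*(190-p[2])/d[2])
E
```

```text
[544.2  99.8 189.5] [3.3 2.1 1.4] tool: [ -1.    1.1 215.1]
[548.1  99.7 178. ] [0.1 0.1] tool: [ -4.7   2.  226.6]
[542.6 100.8 189.9] [0.3 0.3] tool: [  0.8   1.6 214.7]
wrist ray at z190 [542.93546404 100.81447512 190.        ]
```

Converted, 70 mm is 1.4, 0.5 mm is 0.01.

nudge_tcp(
  offsets=[
    [[0.01, 0.03, 0.3, 0, 0, 0], [0.01, 0.03, 0.7, 0, 0, 0], [0.01, 0.03, 1.04, 0, 0, 0], [0.01, 0.03, 1.3, 0, 0, 0], [0.01, 0.03, 1.4, 0, 0, 0], [0.01, 0.03, 1.4, 0, 0, 0]],
  ],
  jaw=1.0,
)

```text
time_s: 2.4
eef_pos: [543.4, 100.2, 334.6]
ee_rot: [-0.0, 0.128, 0.992, -0.0]
force: [-0.1, -0.1, 1.0]
grip_width: 0.999
grip_force: 0.0
```

nudge_tcp(
  offsets=[
    [[0, 0, 0, 0, 0, 0], [0, 0, 0, 0, 0, 0], [0, 0, 0, 0, 0, 0], [0, 0, 0, 0, 0, 0], [0, 0, 0, 0, 0, 0], [0, 0, 0, 0, 0, 0], [0, 0, 0, 0, 0, 0], [0, 0, 0, 0, 0, 0]],
  ],
  jaw=0.0,
  squeeze=20,
)

```text
time_s: 3.2
eef_pos: [543.7, 99.7, 335.4]
ee_rot: [0.001, 0.128, 0.992, 0.0]
force: [-1.0, 0.4, 5.7]
grip_width: 0.555
grip_force: 22.4
```

Converted, 0.8 rad is 4.

nudge_tcp(
  offsets=[
    [[0, 0, 0, 0, 0, 0.5], [0, 0, 0, 0, 0, 1], [0, 0, 0, 0, 0, 1.5], [0, 0, 0, 0, 0, 2], [0, 0, 0, 0, 0, 2.5], [0, 0, 0, 0, 0, 3], [0, 0, 0, 0, 0, 3.5], [0, 0, 0, 0, 0, 4]],
  ],
)

```text
time_s: 4.0
eef_pos: [543.9, 100.1, 335.4]
ee_rot: [0.001, 0.506, 0.863, 0.001]
force: [1.1, 4.0, 4.9]
grip_width: 0.555
grip_force: 22.4
```

```bash
python3 -c "
from rig import ctrl;s=ctrl.sense();print(s['wrist_torque'],s['joints'])"
```

```text
[ 0.58223831 -0.32581951 -0.0307384 ] [-3.01166175e-02  4.34897179e-01  1.51125573e+00  1.18775770e-03
  1.19300933e+00 -5.40581301e-01]
```

nudge_tcp(
  offsets=[
    [[0, 0, 0, 0, 0, 0.5], [0, 0, 0, 0, 0, 1], [0, 0, 0, 0, 0, 1.5], [0, 0, 0, 0, 0, 2], [0, 0, 0, 0, 0, 2.5], [0, 0, 0, 0, 0, 3], [0, 0, 0, 0, 0, 3.5], [0, 0, 0, 0, 0, 4]],
  ],
)

```text
time_s: 4.8
eef_pos: [544.2, 100.1, 335.5]
ee_rot: [0.001, 0.802, 0.597, 0.002]
force: [5.8, 4.1, 1.4]
grip_width: 0.554
grip_force: 22.2
```

```bash
python3 - <<'E'
from rig import ctrl
import cv2
s=ctrl.sense();print(s['wrist_torque'],s['joints'])
cv2.imwrite("pics/w2.png",ctrl.capture("wrist")[:,:,::-1])
E
```

```text
[ 0.68772995 -0.82100074 -0.02996459] [-3.01226399e-02  4.35199041e-01  1.51069787e+00  1.41908719e-03
  1.19159249e+00  2.59442382e-01]
```

View pics/w2.png

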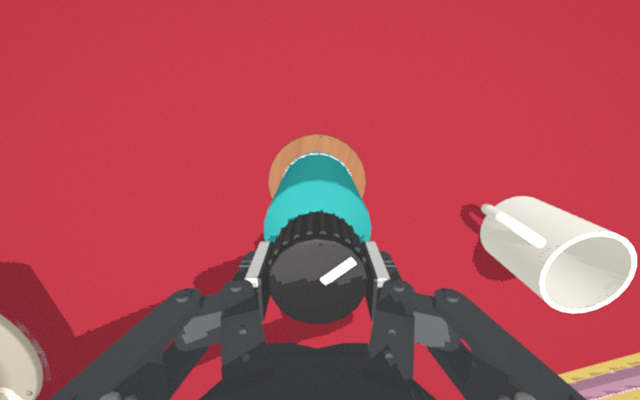

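The wrist picture shows the white line, (322,282) to (355,260), at the same angle to the fingers as before. So the cap turned with the grip by about 1.6 rad, which is beyond the most that was needed (0.7 + 0.39). Releasing next.

nudge_tcp(
  offsets=[
    [[0, 0, 0, 0, 0, 0], [0, 0, 0, 0, 0, 0], [0, 0, 0, 0, 0, 0], [0, 0, 0, 0, 0, 0], [0, 0, 0, 0, 0, 0], [0, 0, 0, 0, 0, 0]],
  ],
  jaw=1.0,
)

```text
time_s: 5.45
eef_pos: [543.6, 99.7, 334.6]
ee_rot: [-0.0, 0.801, 0.599, -0.0]
force: [0.2, 0.7, -0.1]
grip_width: 1.0
grip_force: 0.0
```

nudge_tcp(
  offsets=[
    [[0, 0, -0.2, 0, 0, 0], [0, 0, -0.6, 0, 0, 0], [0, 0, -1.1, 0, 0, 0], [0, 0, -1.5, 0, 0, 0], [0, 0, -1.6, 0, 0, 0], [0, 0, -1.6, 0, 0, 0]],
  ],
)

```text
time_s: 6.05
eef_pos: [543.6, 99.7, 415.3]
ee_rot: [0.0, 0.801, 0.599, 0.001]
force: [0.4, 0.3, -0.5]
grip_width: 1.004
grip_force: 0.0
```

```bash
python3 - <<'E'
from rig import ctrl
from h import *
import cv2
W=ctrl.calibration("wrist");im=ctrl.capture("wrist")
g=im.min(2);u,v=proj(W,[543,100.5,190]).astype(int);print(u,v)
cv2.imwrite("pics/w3.png",im[:,:,::-1])
import pickle
def ang(c,im):
    u,v=proj(c,[543,100.5,190]).astype(int);m=np.zeros(im.shape[:2],np.uint8);cv2.circle(m,(int(u),int(v)),28,1,-1)
    ys,xs=np.where((m>0)&(im.min(2)>110));p=[]
    for x,y in zip(xs,ys):
        o,d=ray(c,x,y);q=o+d*(190-o[2])/d[2];p.append(q[:2]-[543,100.5])
    c=np.mean(p,0);return len(p),c,np.arctan2(c[1],c[0])
_,W1=pickle.load(open("w1.pkl","rb"))
print("before",ang(W1,cv2.imread("pics/w1.png")));print("after",ang(W,im));print(ctrl.sense()["time_s"])
E
```

```text
315 217
before (150, array([-2.86546033,  9.69039306]), np.float64(1.8583045666655693))
after (191, array([11.99292678,  1.59724378]), np.float64(0.13240298718580462))
6.1
```

View pics/w3.png

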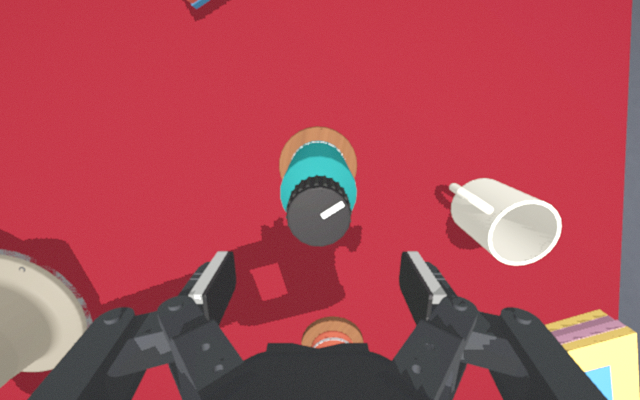

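The fingers are open and clear. The white line, now about (322,216) to (344,204), shows a net cap turn of about 1.7 rad, so the ratchet has slipped at least two clicks.

```bash
python3 -c "
from rig import ctrl;print(ctrl.finish_job())"
```

```text
the job is handed in; nothing more can be done
None
```

I turned the teal cap about 1.7 rad clockwise, which takes it past its thread stop and over at least two ratchet clicks, then released it, raised the gripper clear without going near the coral flask, and handed the job in at about 6 s; the verdict was not shown.

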